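# Click the filter changer to its third filter

### The job

With a fingertip, push the filter changer's lever along its slot, from the plain run where it is parked, one click at a time and pausing about a second in each click, until it has dropped into the third click, which brings the green filter into the viewing window; never let it run past the third click. Push gently and only on the red back face of the handle, never pinching it or touching its black front half, then take the hand away. Leave the lens on the changer and the things around it where they lie.

Things in the scene. Friction and masses are not known exactly. Their poses are not given: they have to be found in the camera images.
- filter_changer: Fixed light-grey box, dark top plate, 124 (x) x 280 (y) x 46 mm high; origin at the centre of its underside. The lever slides along its own +y in a slot 36 mm to the -x side of its centre; white marks beside the slot show the five clicks. The 36 x 19 mm window at x +28, y +17 mm shows the filter in place (plain white when parked; by clicks: orange, yellow, green, blue, purple).
- filter_lever (a joint): Lever travel along the changer's +y in m, 0 (parked end) to 0.135. Up to 0.030 a plain run at about 1 N; then five clicks: 0.041, 0.063, 0.085 (third), 0.107, 0.129, crests half-way between. Leaving a click takes some 4 to 6 N, falling towards the crest; once over it the lever springs ahead of the finger by itself into the next click and stays there.
- lever_pad: Red back half of the upright handle, 24 mm wide across the slot, 12 mm along it, 38 mm tall, from 50 to 88 mm above the worktop. Origin at the centre of its flat back face, 69 mm above the worktop: the face to push. Axes as the changer's: push along +y, the face looks to -y.
- lever_front: Black front half of the handle, same size, joined to the red half; origin at the centre of its front face, 24 mm ahead (+y) of the red half's back face. Not to be touched.
- lens: Pale demo lens, 56 x 61 x 5 mm, loose, lying on a grey felt pad on the changer's top plate, beyond the window towards the +y end; origin at the centre of its underside. To be left alone.
- black_loupe: Black watchmaker's loupe, 38 mm across, 30 mm tall, loose on the worktop in front of the changer; origin at the centre of its underside. To be left alone.
- brass_driver: Brass precision screwdriver, 76 x 14 x 14 mm, loose, lying on the worktop in front of the changer; origin at the middle of its underside. To be left alone.
- toggle_clamp: Small pale toggle clamp with a steel lever, 51 x 26 x 14 mm, loose, on the worktop beyond the -y end of the changer; origin at the centre of its underside. To be left alone.

How it is judged:
By the outcome, as a careful person would: the job done as asked, in the order asked, and still so for the second after the job is handed in, with the robot touching nothing.
It also fails if it takes over 64 s, if anything falls off the work surface, if the arm or the gripper's body presses on something with over 40 N, if the wrist force passes 120 N, or if a joint passes its speed limit or range.

### The arm

A 6-joint arm with a two-finger parallel gripper is mounted at the origin on a cart in front of the work surface, level with it; the furniture and walls round the work are solid. World frame = base frame: x ahead of the robot, y to its left, z up, the work surface at z = 0. Lengths are in m, angles in rad, forces in N, time in s.
With the tool pointing down it reaches from about 0.3 to 0.85 m from the base axis. Payload 5.4 kg.
Tool frame: the origin (TCP) lies midway between the tips of the shut fingers; the grasp point (between the pads) lies 19 mm behind it; z points along the fingers, y is the direction in which the jaws open and shut (so a half turn about z gives the same grasp; the last joint's range is limited). The gripper opens to 85 mm and grips with 20 to 120 N. Pads are 22 mm wide; open, the fingers measure 114 mm over their backs; the gripper's body (76 mm by 85 mm) begins 54 mm behind the grasp point. The pads swing forward as they close: fully open they stand 13 mm farther back than shut.
Start: joints at [1.026, 0.158, 1.597, -0, 1.386, -0.21], TCP at [0.189, 0.543, 0.231] pointing down, gripper open.
Joint ranges: [-2.91, 2.91], [-0.94, 2.29], [0.18, 2.7], [-1.29, 4.43], [0.17, 2.64], [-3, 3]. Speed limits (rad/s): [2.57, 2.57, 3.14, 3.14, 3.14, 3.14].

### API

Orientations are given as a unit quaternion [x, y, z, w].
In Python, from plant import bot, eyes, nets gives the robot as it stands. The module is installed in compiled form; this text tells all that it offers.
- The arm moves only by the tool arm_command, never from a script. Its argument "motion" is a list of rows, each a list of 7 numbers: the turn, a rotation vector about the world's x, y, z in degrees, then the shift along the world's x, y, z in cm, then the closure, from 0 (fully open) to 1 (shut). A call has 1 to 8 rows; each row is the pose to reach, as a shift and turn from the pose measured when the call began; what a row does not reach only later rows make up. A row lasts 1/12 s, in which the tool goes at most 41.7 mm and 7.16 degrees, less where a joint would pass 70% of its speed; a pose out of reach is approached as far as the arm can. A call with a gripper value outside its range is refused whole. The fingers move at their own pace and stop on an object; "force" is the grip in N (left out, the last holds). Time passes only in rows, so rows that repeat a pose let the fingers close. It gives the time, the measured TCP pose, the force and the opening at its end, in the units of the state.
- bot.sense(): the state, without advancing time (a new reading comes with each control period).
- eyes.snapshot(name): name is "scene" or "top" or "wrist"; returns a dict with "frame" (384x512x3 uint8, red, green, blue), "fx", "fy", "cx", "cy" (pixels), "extrinsics" (4x4, takes a point from world to camera coordinates); the wrist camera has in their place "mount" (4x4, takes a point from camera to tool coordinates, whose origin is the TCP and whose axes are the flange's). Camera axes: x right, y up, looking along -z (the intrinsics and any distortion apply to the point x, -y, -z); pixel columns grow to the right and rows downward; lengths in m; the calibration is good to about 2 mm. The wrist camera is an equidistant fisheye: a pixel r from the principal point sees the ray r / f radians off the axis. A picture is of the moment at which its call begins: read the wrist's pose just before it. There is no depth.
- bot.hand_in(): hands the job in, once; it reports no verdict.
Trained networks look in the newest picture that a camera, given by its name, has taken for a name from the list of things; names that differ only in an ending like _2 or _b are one class to them, and where a whole thing is asked for, a point or a joint stands for the part that bears it (a point fixed in the world has none). Each returns a list of dicts, best first, with "conf" (0 to 1); they miss things now and then, are a little off and sometimes report something else, mostly with a low value. They report only what shows in the picture. A call takes as long as a camera call.
- nets.spot_in(camera, query): "bbox" ([centre column, centre row, width, height] in pixels, round what is visible of it).
- nets.tip_of(camera, query): "at" ([column, row] in pixels: a listed point, or the origin of a listed thing).
The state is a dict: "time": time; "q": joint angles; "joint_vel": joint speeds; "tau": joint torques, N m; "ee_pos": TCP position; "tool_rot": TCP orientation; "wrist_force": force on the tool from outside, world axes, zero at the start; "torque": the same for the moment, N m; "width": opening from 0.0 (shut) to 1.0 (fully open).
Only numpy, scipy, OpenCV 4.12 (cv2) and the standard library are available. Lean on these libraries where they do the work, as an engineer would, in place of code of your own. Each camera call takes 0.05 s, during which the arm holds its last target. There are 200 camera calls.

## Working session

There is one attempt and no reset: what is moved stays moved. The work goes in short steps, Python scripts to look and compute and a tool call to move; the robot and the scene stay as the last step left them, time stands still between calls to the robot, and variables do not carry over. Pictures are saved under pics/ and viewed, about 8 in all and at most 12, crops included, and the job is handed in when it is done.

Besides the shell and the picture viewer there is one more tool, called after "Call:" by a JSON object that holds its "fn" and its "kwargs", one argument or row to a line. arm_command: Moves the arm, as the interface text tells. Its arguments: {"type":"object","properties":{"motion":{"type":"array"},"force":{"type":"number"}},"required":["motion"]}

```bash
mkdir -p pics; cat > h.py <<'E'
import numpy as np, cv2
from plant import bot, eyes, nets
def ray(s,px):
    K=np.array([[s['fx'],0,s['cx']],[0,s['fy'],s['cy']],[0,0,1.]])
    d=np.linalg.inv(K)@[px[0],px[1],1]; d=np.array([d[0],-d[1],-d[2]])
    E=np.array(s['extrinsics']); R,t=E[:3,:3],E[:3,3]
    return -R.T@t, R.T@d
def at_z(s,px,z):
    o,d=ray(s,px); return o+d*(z-o[2])/d[2]
def proj(s,p):
    E=np.array(s['extrinsics']); c=E[:3,:3]@p+E[:3,3]
    return np.array([s['cx']+s['fx']*c[0]/-c[2], s['cy']+s['fy']*c[1]/c[2]])
def tri(rays):
    A=0;b=0
    for o,d in rays:
        d=d/np.linalg.norm(d);M=np.eye(3)-np.outer(d,d);A=A+M;b=b+M@o
    return np.linalg.solve(A,b)
E
python3 - <<'E'
from h import *
st=bot.sense();print({k:np.round(v,3) for k,v in st.items()})
S={}
for c in('scene','top'):
    s=S[c]=eyes.snapshot(c);cv2.imwrite(f'pics/{c}0.png',s['frame'][:,:,::-1]);print(c,[k for k in s],np.round(s['extrinsics'],3).tolist(),s['fx'],s['cx'],s['cy'])
Z=dict(filter_changer=0,lever_pad=.069,lever_front=.069,lens=.05,black_loupe=0,brass_driver=0,toggle_clamp=0)
for q,z in Z.items():
    R=[]
    for c in('scene','top'):
        r=nets.tip_of(c,q)
        for k in r[:2]: print(q,c,np.round(k['at'],1),round(k['conf'],2),np.round(at_z(S[c],k['at'],z),3))
        if r:R.append(ray(S[c],r[0]['at']))
    if len(R)==2:print('  tri',np.round(tri(R),3))
im=np.vstack([S['scene']['frame']])[:,:,::-1]
E
```

```text
{'time': np.float64(0.0), 'q': array([ 1.026,  0.159,  1.598, -0.   ,  1.386, -0.21 ]), 'joint_vel': array([-0.   ,  0.   , -0.   ,  0.   ,  0.001, -0.   ]), 'tau': array([ 1.0000e-03, -3.9601e+01, -3.3143e+01, -0.0000e+00,  8.0000e-03,
       -0.0000e+00]), 'ee_pos': array([0.189, 0.543, 0.23 ]), 'tool_rot': array([ 0.167,  0.986, -0.001, -0.   ]), 'wrist_force': array([-0.469,  0.161, -0.25 ]), 'torque': array([ 0.008, -0.051,  0.001]), 'width': np.float64(1.003)}
scene ['frame', 'fx', 'fy', 'cx', 'cy', 'extrinsics'] [[0.871, -0.491, -0.017, -0.604], [0.364, 0.621, 0.694, -0.053], [-0.33, -0.61, 0.72, -0.943], [0.0, 0.0, 0.0, 1.0]] 438.98336403445575 249.92727518766827 192.5899684215397
top ['frame', 'fx', 'fy', 'cx', 'cy', 'extrinsics'] [[0.026, -0.999, 0.019, -0.284], [0.985, 0.029, 0.171, -0.524], [-0.172, 0.015, 0.985, -0.834], [0.0, 0.0, 0.0, 1.0]] 464.0087064698117 261.63365952092005 190.9905056178762
filter_changer scene [261.1 217.4] 0.96 [ 0.542 -0.317  0.   ]
filter_changer top [285.7 187.3] 0.96 [ 0.549 -0.318  0.   ]
  tri [ 0.545 -0.317  0.   ]
lever_pad scene [255.3 2
[... 261 characters left out ...]
 208.1] 0.64 [ 0.498 -0.345  0.069]
  tri [ 0.496 -0.344  0.073]
lens scene [262.4 174.1] 0.9 [ 0.585 -0.249  0.05 ]
lens top [250.6 157.4] 0.95 [ 0.596 -0.247  0.05 ]
  tri [ 0.592 -0.245  0.045]
black_loupe scene [215.5 192.8] 0.5 [ 0.491 -0.203  0.   ]
black_loupe top [222.5 217. ] 0.7 [ 0.485 -0.194  0.   ]
  tri [ 0.49  -0.195 -0.008]
brass_driver scene [223.7 239.8] 0.64 [ 0.446 -0.33   0.   ]
brass_driver scene [258.  221.7] 0.39 [ 0.53  -0.324  0.   ]
brass_driver top [289.2 240.8] 0.55 [ 0.442 -0.327  0.   ]
  tri [ 0.444 -0.328 -0.002]
toggle_clamp scene [297.3 287.8] 0.75 [ 0.513 -0.498  0.   ]
toggle_clamp top [376.1 206.8] 0.65 [ 0.514 -0.5    0.   ]
  tri [ 0.513 -0.499  0.003]
```

```bash
python3 - <<'E'
import cv2
a=cv2.imread('pics/scene0.png')[110:330,130:390];b=cv2.imread('pics/top0.png')[90:310,180:440]
cv2.imwrite('pics/c0.png',cv2.resize(cv2.vconcat([a,b]),None,fx=1.35,fy=1.35,interpolation=cv2.INTER_CUBIC))
cv2.imwrite('pics/t0.png',cv2.resize(b,(780,600)[:2] if 0 else (709,600),interpolation=cv2.INTER_CUBIC))
E
```

```text
(no output)
```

View pics/t0.png

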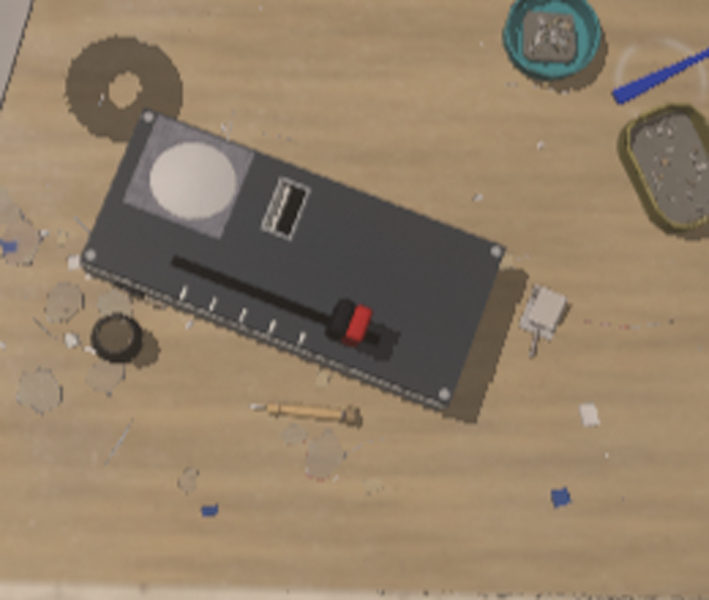

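View pics/scene0.png

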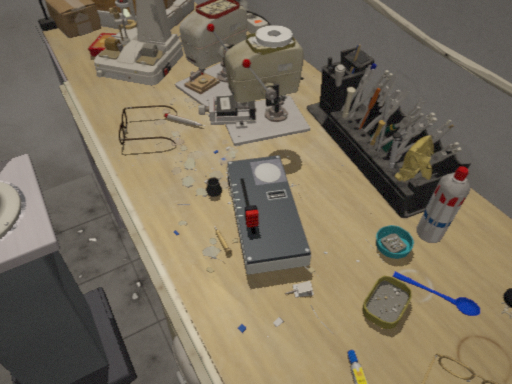

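The top crop shows the changer turned about -21°, with the lever at (350,320) in the crop and the red half towards -y. The marks are at (302,338) to (184,292), and the corner screws are visible. The scene view agrees, and the path to the lever is free. Next I'll refine the geometry.

```bash
cat >> h.py <<'E'
def load(c):
    return eyes.snapshot(c)
def redblob(s):
    f=s['frame'].astype(int);m=((f[...,0]>110)&(f[...,1]<70)&(f[...,2]<70)).astype(np.uint8)
    n,l,st,ce=cv2.connectedComponentsWithStats(m)
    return m,l,st,ce
E
python3 - <<'E'
from h import *
t=eyes.snapshot('top');sc=eyes.snapshot('scene')
sx=260/709*1.0; 
f=lambda p:(180+p[0]*260/709,90+p[1]*220/600)
P=[at_z(t,f(p),.046)[:2] for p in((148,117),(90,255),(497,252),(445,394))]
print('screws',np.round(P,4).tolist(),'centre',np.mean(P,0))
v=(P[0]-P[2])+(P[1]-P[3]); yaw=np.arctan2(-v[0],v[1]); print('yaw',np.degrees(yaw))
v2=(P[0]-P[1])+(P[2]-P[3]);print(np.degrees(np.arctan2(v2[1],v2[0])))
c=np.mean(P,0);R=np.array([[np.cos(yaw),-np.sin(yaw)],[np.sin(yaw),np.cos(yaw)]])
M=[(302,338),(272,326),(243,314),(213,303),(184,292)]
for p in M: print('mark',np.round(R.T@(at_z(t,f(p),.046)[:2]-c),4))
for n,s in(('top',t),('scene',sc)):
    m,l,st,ce=redblob(s)
    for i in range(1,len(st)):
        if st[i,4]>25:
            ys,xs=np.where(l==i); print(n,st[i],ce[i])
            if n=='top' or 1:
                L=[(R.T@(at_z(s,(x,y),.088)[:2]-c)) for x,y in zip(xs,ys)];L=np.array(L);print(L.min(0),L.max(0),L.mean(0))
E
```

```text
screws [[0.6448, -0.2133], [0.5435, -0.1765], [0.5542, -0.4623], [0.4533, -0.4252]] centre [ 0.54896868 -0.31930268]
yaw -19.958479827452603
-20.079278159867368
mark [-0.0538 -0.0264]
mark [-0.0537 -0.0041]
mark [-0.0533  0.0177]
mark [-0.0538  0.04  ]
mark [-0.054   0.0616]
top [410  14  12   9  68] [416.08823529  17.64705882]
[ 0.38064685 -0.12550148] [ 0.40049894 -0.10546352] [ 0.39096682 -0.1156541 ]
top [22 87 10  9 65] [26.23076923 91.16923077]
[-0.03554109  0.50724431] [-0.01865361  0.52357732] [-0.02655804  0.51613911]
top [145  95  10  11  74] [149.28378378  99.82432432]
[0.03293662 0.28990128] [0.05187765 0.30543569] [0.04311181 0.29738931]
top [307 202   9  13  74] [311.10810811 207.93243243]
[-0.04752784 -0.06078909] [-0.02474144 -0.05027792] [-0.03614989 -0.05546389]
scene [88 36 17 14 46] [95.36956522 44.82608696]
[-0.39701215  0.63734355] [-0.35146391  0.72186267] [-0.37779155  0.66771974]
scene [458 167  10   7  50] [462.86 169.52]
[ 0.39551518 -0.03141952] [ 0.41477877 -0.01307893] [ 0.40582449 -0.02147205]
scene [246 210  13   6  60] [251.6 212.4]
[-0.04757076 -0.06509107] [-0.02508512 -0.05280153] [-0.03660857 -0.05892376]
```

Call:
{"fn": "arm_command", "kwargs": {
  "motion": [
    [0,0,0,5,-16,3,1],
    [0,0,0,10,-32,3,1],
    [0,0,0,10,-32,3,1],
    [0,0,0,10,-32,3,1],
    [0,0,0,10,-32,3,1],
    [0,0,0,10,-32,3,1],
    [0,0,0,10,-32,3,1],
    [0,0,0,10,-32,3,1]
  ],
  "force": 40
}}

```text
time: 1.57
ee_pos: [0.2879, 0.2247, 0.2613]
tool_rot: [0.166, 0.986, 0.0, 0.001]
wrist_force: [2.0, -1.8, 0.2]
width: 0.004
```

Call:
{"fn": "arm_command", "kwargs": {
  "motion": [
    [0,0,0,10,-32,0,1],
    [0,0,0,10,-32,0,1],
    [0,0,0,10,-32,0,1],
    [0,0,0,10,-32,0,1],
    [0,0,0,10,-32,0,1],
    [0,0,0,10,-32,0,1],
    [0,0,0,10,-32,0,1],
    [0,0,0,10,-32,0,1]
  ]
}}

```text
time: 2.23
ee_pos: [0.387, -0.0943, 0.2617]
tool_rot: [0.167, 0.986, 0.0, 0.001]
wrist_force: [1.5, 0.1, 0.1]
width: 0.001
```

Call:
{"fn": "arm_command", "kwargs": {
  "motion": [
    [0,0,-1,9.3,-30.9,0,1],
    [0,0,-1,9.3,-30.9,0,1],
    [0,0,-1,9.3,-30.9,0,1],
    [0,0,-1,9.3,-30.9,0,1],
    [0,0,-1,9.3,-30.9,0,1],
    [0,0,-1,9.3,-30.9,0,1],
    [0,0,-1,9.3,-30.9,0,1],
    [0,0,-1,9.3,-30.9,0,1]
  ]
}}

```text
time: 2.9
ee_pos: [0.4801, -0.4063, 0.2612]
tool_rot: [0.176, 0.984, -0.0, 0.001]
wrist_force: [0.6, -0.8, -0.0]
width: 0.003
```

Call:
{"fn": "arm_command", "kwargs": {
  "motion": [
    [0,0,0,0,0,-4,1],
    [0,0,0,0,0,-8,1],
    [0,0,0,0,0,-12,1],
    [0,0,0,0,0,-15,1],
    [0,0,0,0,0,-15,1],
    [0,0,0,0,0,-15,1]
  ]
}}

```text
time: 3.4
ee_pos: [0.4793, -0.4053, 0.1098]
tool_rot: [0.176, 0.984, 0.001, -0.0]
wrist_force: [1.5, 0.7, 0.2]
width: 0.002
```

```bash
python3 - <<'E'
from h import *
st=bot.sense();print({k:np.round(st[k],4).tolist() for k in('time','q','ee_pos','tool_rot','wrist_force')})
I=[]
for c in('wrist','top','scene'):
    s=eyes.snapshot(c);f=s['frame'][:,:,::-1]
    cv2.imwrite(f'pics/{c}1.png',f)
    I.append(f)
    if c=='wrist':print(np.round(s['mount'],3).tolist(),s['fx'])
a=cv2.resize(I[1][140:260,230:390],(640,480),interpolation=cv2.INTER_CUBIC)[:300*2]
b=I[0]
cv2.imwrite('pics/m1.png',np.vstack([cv2.resize(np.hstack([I[0],cv2.resize(I[2][140:290,180:380],(512,384))]),(800,300)),cv2.resize(np.hstack([a[:, :],a[:,:]])[:, :640],(400,300)).repeat(2,axis=1)[:, :800]]))
E
```

```text
{'time': 3.4, 'q': [-0.8948, 0.4063, 1.545, 0.0015, 1.1922, -2.1128], 'ee_pos': [0.4793, -0.4053, 0.1098], 'tool_rot': [0.1758, 0.9844, 0.0012, -0.0003], 'wrist_force': [1.4924, 0.6555, 0.2391]}
[[0.0, 0.965, 0.264, 0.066], [1.0, 0.0, -0.002, 0.001], [-0.002, 0.264, -0.965, -0.142], [0.0, 0.0, 0.0, 1.0]] 297.3186396354542
```

View pics/m1.png

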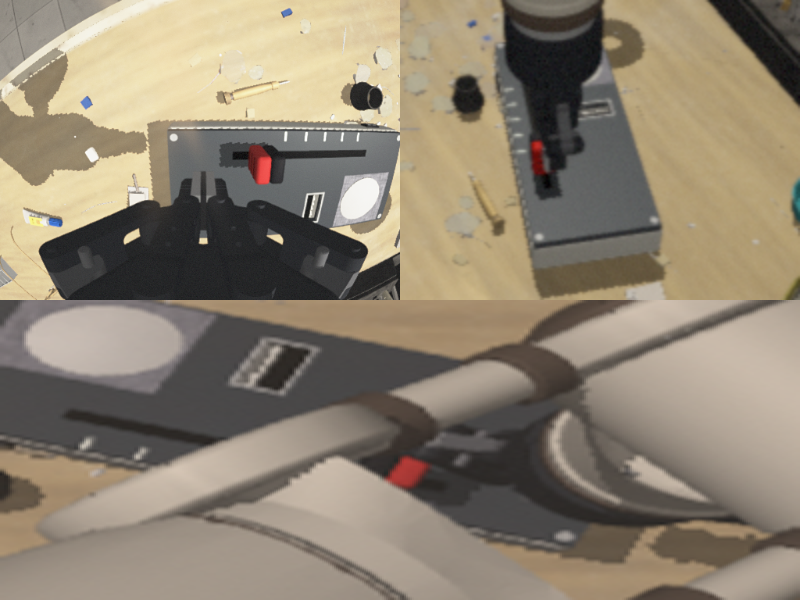

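The wrist view is the clearest: red pad at (260,165), black half at (277,165), marks at (286–358,136), and window at (313,205) with the white filter showing. I'll zoom in on the finger profile before pushing.

```bash
python3 - <<'E'
import cv2
a=cv2.imread('pics/wrist1.png')[150:350,130:430]
a=cv2.convertScaleAbs(a,alpha=1.6,beta=25)
cv2.imwrite('pics/w1z.png',cv2.resize(a,(795,530),interpolation=cv2.INTER_CUBIC))
E
```

```text
(no output)
```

View pics/w1z.png

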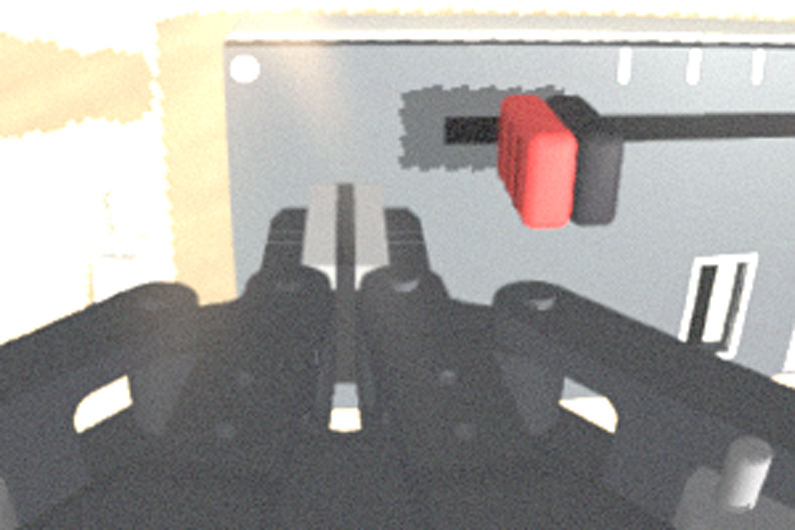

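The fingertips are straight for the lowest 25 mm or so, and the knuckles sit well above the lever top, so I can push along the jaw axis. I'll go down and close most of the gap.

Call:
{"fn": "arm_command", "kwargs": {
  "motion": [
    [0,0,0,0,0,-2,1],
    [0,0,0,0,0,-4.2,1],
    [0,0,0,0,0,-4.2,1],
    [0,0,0,0.35,0.95,-4.2,1],
    [0,0,0,0.6,1.65,-4.2,1],
    [0,0,0,0.7,1.9,-4.2,1],
    [0,0,0,0.7,1.9,-4.2,1]
  ]
}}

```text
time: 4.13
ee_pos: [0.4899, -0.3887, 0.0747]
tool_rot: [0.175, 0.985, -0.003, 0.005]
wrist_force: [0.0, -0.9, -0.1]
width: 0.003
```

```bash
cat >> h.py <<'E'
from scipy.spatial.transform import Rotation as Ro
C=np.array([.549,-.3193]);EX=np.array([.9397,-.342]);EY=np.array([.342,.9397])
def wray(s,st,px):
    u=np.array([px[0]-s['cx'],px[1]-s['cy']]);r=np.hypot(*u);th=r/s['fx']
    d=np.array([u[0]/r*np.sin(th),-u[1]/r*np.sin(th),-np.cos(th)])
    m=np.array(s['mount']);T=Ro.from_quat(st['tool_rot']).as_matrix()
    return T@m[:3,3]+st['ee_pos'], T@m[:3,:3]@d
def look(tag,save=True):
    st=bot.sense();s=eyes.snapshot('wrist');f=s['frame'].astype(int)
    p=st['ee_pos'][:2]-C
    print(tag,'t',round(float(st['time']),2),'tcp local',np.round([p@EX,p@EY,st['ee_pos'][2]],4),'F.ey',round(float(st['wrist_force'][:2]@EY),2),np.round(st['wrist_force'],1),'w',round(float(st['width']),3))
    m=((f[...,0]>90)&(f[...,0]>2.2*f[...,1])&(f[...,0]>2.2*f[...,2])).astype(np.uint8)
    n,l,sa,ce=cv2.connectedComponentsWithStats(m);i=1+np.argmax(sa[1:,4]);
    def loc(px,z):
        o,d=wray(s,st,px);q=o+d*(z-o[2])/d[2];q=q[:2]-C;return np.round([q@EX,q@EY],4)
    print(' red',sa[i].tolist())
    ys,xs=np.where(l==i); # lowest rows = top (z .088) edge nearest camera bottom
    b=ys.max()-2; k=ys==b; print(' red top edge local at z.088:',loc((xs[k].min(),b),.088),loc((xs[k].max(),b),.088))
    for q in('lever_pad','lever_front'):
        for r in nets.tip_of('wrist',q)[:1]: print(' ',q,round(r['conf'],2),np.round(r['at'],1),loc(r['at'],.069))
    if save: cv2.imwrite(f'pics/w_{tag}.png',cv2.resize(s['frame'][110:330,130:460,::-1],None,fx=2.2,fy=2.2,interpolation=cv2.INTER_CUBIC))
E
python3 -c "
from h import *
look('a')"
```

```text
a t 4.13 tcp local [-0.0318 -0.0854  0.0747] F.ey -0.82 [ 0.  -0.9 -0.1] w 0.003
 red [299, 195, 32, 64, 1506]
 red top edge local at z.088: [-0.0262 -0.0618] [-0.0259 -0.0521]
  lever_pad 0.57 [303.7 223.6] [-0.0356 -0.0609]
  lever_front 0.63 [346.5 227.2] [-0.0328 -0.0365]
```

View pics/w_a.png

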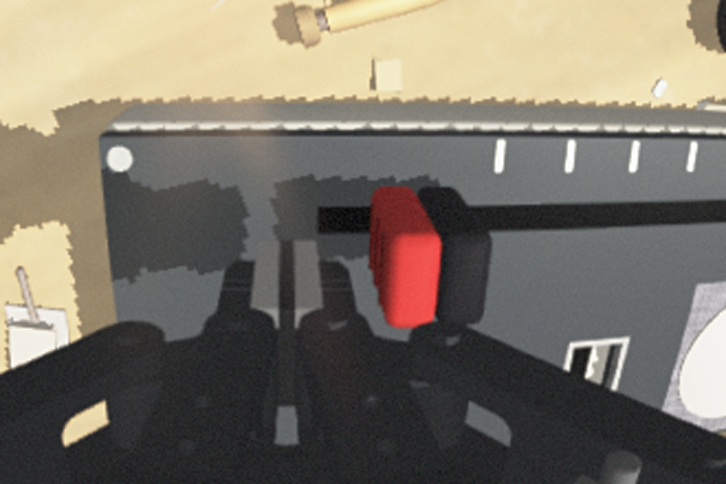

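Finger is about 8 mm behind the red face and the pose has not settled. I'll centre it on the slot and come closer.

Call:
{"fn": "arm_command", "kwargs": {
  "motion": [
    [0,0,0,-0.4,0.15,-0.4,1],
    [0,0,0,-0.4,0.15,-0.4,1],
    [0,0,0,-0.3,0.4,-0.4,1],
    [0,0,0,-0.2,0.6,-0.4,1],
    [0,0,0,-0.2,0.6,-0.4,1],
    [0,0,0,-0.2,0.6,-0.4,1]
  ]
}}

```text
time: 4.78
ee_pos: [0.4872, -0.3833, 0.0698]
tool_rot: [0.175, 0.984, -0.003, 0.004]
wrist_force: [-0.2, -0.2, -0.6]
width: -0.005
```

```bash
python3 -c "
from h import *
look('b')"
```

```text
b t 4.78 tcp local [-0.0362 -0.0813  0.0698] F.ey -0.29 [-0.2 -0.2 -0.6] w -0.005
 red [293, 205, 31, 61, 1403]
 red top edge local at z.088: [-0.0296 -0.0597] [-0.0293 -0.0533]
  lever_pad 0.79 [298.7 234.3] [-0.036  -0.0599]
```

Call:
{"fn": "arm_command", "kwargs": {
  "motion": [
    [0,0,0,0.05,0.14,0,1],
    [0,0,0,0.1,0.28,0,1],
    [0,0,0,0.15,0.42,0,1],
    [0,0,0,0.2,0.56,0,1],
    [0,0,0,0.25,0.7,0,1],
    [0,0,0,0.3,0.84,0,1],
    [0,0,0,0.35,0.94,0,1],
    [0,0,0,0.35,0.94,0,1]
  ]
}}

```text
time: 5.6
ee_pos: [0.4907, -0.3737, 0.0698]
tool_rot: [0.176, 0.984, -0.002, 0.004]
wrist_force: [0.1, -0.1, 0.5]
width: 0.002
```

```bash
python3 -c "
from h import *
look('c')"
```

```text
c t 5.6 tcp local [-0.0362 -0.071   0.0698] F.ey -0.04 [ 0.1 -0.1  0.5] w 0.002
 red [285, 205, 30, 60, 1265]
 red top edge local at z.088: [-0.0301 -0.0509] [-0.0299 -0.0451]
  lever_pad 0.84 [289.  234.7] [-0.0358 -0.0548]
  lever_front 0.92 [332.4 235. ] [-0.035  -0.0312]
```

View pics/w_c.png

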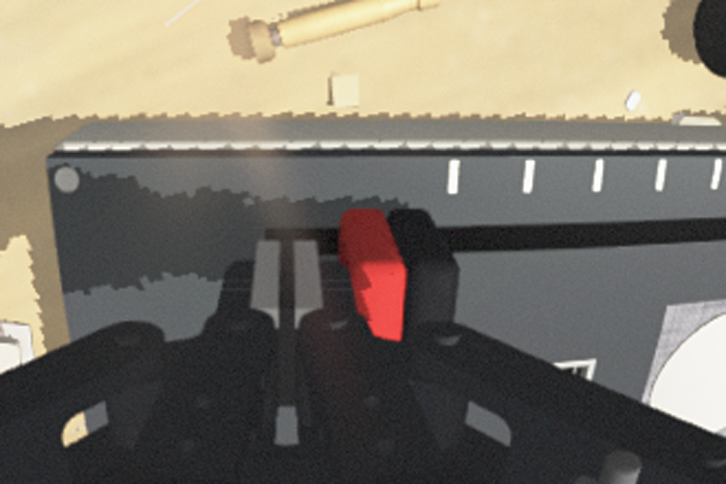

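Contact is flush on the red face. The lever has moved about 6 mm on the plain run; face at local y ≈ -0.055, finger offset ≈ 16 mm. I'll go on slowly.

Call:
{"fn": "arm_command", "kwargs": {
  "motion": [
    [0,0,0,0.04,0.1,0,1],
    [0,0,0,0.07,0.2,0,1],
    [0,0,0,0.11,0.3,0,1],
    [0,0,0,0.15,0.4,0,1],
    [0,0,0,0.18,0.5,0,1],
    [0,0,0,0.22,0.6,0,1],
    [0,0,0,0.25,0.7,0,1],
    [0,0,0,0.27,0.75,0,1]
  ]
}}

```text
time: 6.42
ee_pos: [0.4936, -0.366, 0.0698]
tool_rot: [0.175, 0.984, -0.002, 0.004]
wrist_force: [-0.7, -1.6, 0.4]
width: -0.001
```

```bash
python3 -c "
from h import *
look('d')"
```

```text
d t 6.42 tcp local [-0.0361 -0.0628  0.0698] F.ey -1.77 [-0.7 -1.6  0.4] w -0.001
 red [285, 205, 30, 60, 1263]
 red top edge local at z.088: [-0.03   -0.0428] [-0.0298 -0.0369]
  lever_pad 0.8 [291.  235.2] [-0.0354 -0.0455]
  lever_front 0.67 [330.4 236.6] [-0.034 -0.024]
```

Call:
{"fn": "arm_command", "kwargs": {
  "motion": [
    [0,0,0,0.02,0.06,0,1],
    [0,0,0,0.04,0.12,0,1],
    [0,0,0,0.07,0.18,0,1],
    [0,0,0,0.09,0.24,0,1],
    [0,0,0,0.1,0.28,0,1],
    [0,0,0,0.1,0.28,0,1]
  ]
}}

```text
time: 7.07
ee_pos: [0.4947, -0.3627, 0.0697]
tool_rot: [0.175, 0.984, -0.002, 0.004]
wrist_force: [0.2, -0.4, -0.5]
width: 0.001
```

```bash
python3 -c "
from h import *
look('e')"
```

```text
e t 7.07 tcp local [-0.0362 -0.0594  0.0697] F.ey -0.25 [ 0.2 -0.4 -0.5] w 0.001
 red [285, 205, 30, 60, 1273]
 red top edge local at z.088: [-0.0302 -0.0393] [-0.03   -0.0335]
  lever_pad 0.89 [285.8 232.6] [-0.0371 -0.0449]
```

Call:
{"fn": "arm_command", "kwargs": {
  "motion": [
    [0,0,0,0.02,0.06,0,1],
    [0,0,0,0.04,0.12,0,1],
    [0,0,0,0.07,0.18,0,1],
    [0,0,0,0.09,0.24,0,1],
    [0,0,0,0.1,0.28,0,1],
    [0,0,0,0.1,0.28,0,1]
  ]
}}

```text
time: 7.72
ee_pos: [0.4957, -0.3598, 0.0697]
tool_rot: [0.175, 0.984, -0.002, 0.004]
wrist_force: [0.1, -0.3, -0.6]
width: 0.003
```

```bash
python3 -c "
from h import *
look('f')"
```

```text
f t 7.72 tcp local [-0.0362 -0.0563  0.0697] F.ey -0.25 [ 0.1 -0.3 -0.6] w 0.003
 red [293, 205, 31, 61, 1401]
 red top edge local at z.088: [-0.0297 -0.0348] [-0.0294 -0.0284]
  lever_pad 0.68 [296.6 232.9] [-0.0369 -0.0361]
  lever_front 0.59 [338.9 236.1] [-0.0344 -0.0128]
```

View pics/w_f.png

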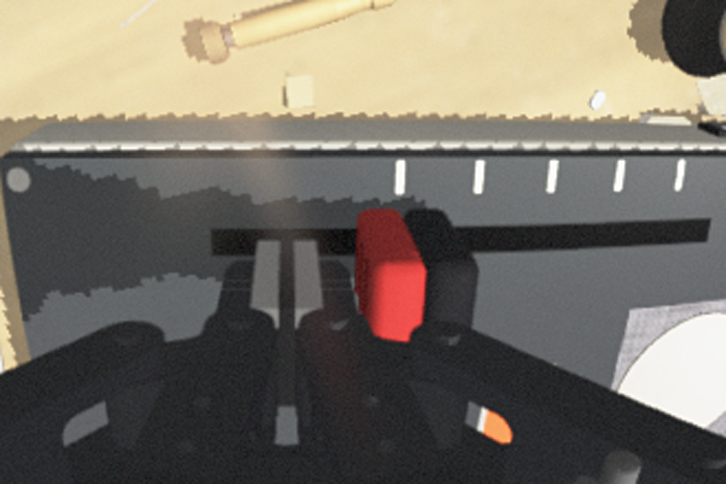

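Orange shows through the linkage at (495,425), so the lever has sprung about 2 mm ahead into click 1, level with mark 1. I'll pause a second, then push over the next crest, which needs the TCP at local y ≈ -0.043.

Call:
{"fn": "arm_command", "kwargs": {
  "motion": [
    [0,0,0,0,0,0,1],
    [0,0,0,0,0,0,1],
    [0,0,0,0,0,0,1],
    [0,0,0,0,0,0,1],
    [0,0,0,0,0,0,1],
    [0,0,0,0,0,0,1],
    [0,0,0,0,0,0,1],
    [0,0,0,0,0,0,1]
  ]
}}

```text
time: 8.53
ee_pos: [0.4957, -0.36, 0.0697]
tool_rot: [0.175, 0.984, -0.002, 0.004]
wrist_force: [0.5, -0.2, -0.1]
width: -0.001
```

Call:
{"fn": "arm_command", "kwargs": {
  "motion": [
    [0,0,0,0,0,0,1],
    [0,0,0,0,0,0,1],
    [0,0,0,0.04,0.1,0,1],
    [0,0,0,0.07,0.2,0,1],
    [0,0,0,0.11,0.3,0,1],
    [0,0,0,0.15,0.4,0,1],
    [0,0,0,0.18,0.5,0,1],
    [0,0,0,0.22,0.6,0,1]
  ]
}}

```text
time: 9.2
ee_pos: [0.4975, -0.355, 0.0698]
tool_rot: [0.175, 0.984, -0.003, 0.004]
wrist_force: [-2.2, -5.1, -1.7]
width: -0.003
```

Call:
{"fn": "arm_command", "kwargs": {
  "motion": [
    [0,0,0,0.03,0.08,0,1],
    [0,0,0,0.06,0.16,0,1],
    [0,0,0,0.09,0.24,0,1],
    [0,0,0,0.12,0.32,0,1],
    [0,0,0,0.15,0.4,0,1],
    [0,0,0,0.17,0.46,0,1],
    [0,0,0,0.18,0.5,0,1],
    [0,0,0,0.18,0.5,0,1]
  ]
}}

```text
time: 9.87
ee_pos: [0.4994, -0.3497, 0.0698]
tool_rot: [0.175, 0.985, -0.003, 0.004]
wrist_force: [-0.8, -2.3, -1.1]
width: -0.003
```

```bash
python3 -c "
from h import *
look('g')"
```

```text
g t 9.87 tcp local [-0.0362 -0.0455  0.0698] F.ey -2.39 [-0.8 -2.3 -1.1] w -0.003
 red [285, 205, 30, 60, 1260]
 red top edge local at z.088: [-0.0302 -0.0254] [-0.03   -0.0196]
  lever_pad 0.93 [287.7 233.3] [-0.0366 -0.03  ]
```

Call:
{"fn": "arm_command", "kwargs": {
  "motion": [
    [0,0,0,0.02,0.06,0,1],
    [0,0,0,0.04,0.12,0,1],
    [0,0,0,0.07,0.18,0,1],
    [0,0,0,0.09,0.24,0,1],
    [0,0,0,0.1,0.28,0,1],
    [0,0,0,0.1,0.28,0,1]
  ]
}}

```text
time: 10.52
ee_pos: [0.5006, -0.3465, 0.0698]
tool_rot: [0.175, 0.985, -0.002, 0.004]
wrist_force: [0.0, -1.0, -0.4]
width: -0.0
```

```bash
python3 -c "
from h import *
look('h')"
```

```text
h t 10.52 tcp local [-0.0362 -0.0421  0.0698] F.ey -0.89 [ 0.  -1.  -0.4] w -0.0
 red [285, 205, 30, 60, 1265]
 red top edge local at z.088: [-0.0302 -0.022 ] [-0.03   -0.0161]
  lever_pad 0.58 [289.2 235. ] [-0.0356 -0.0257]
```

Call:
{"fn": "arm_command", "kwargs": {
  "motion": [
    [0,0,0,0.02,0.05,0,1],
    [0,0,0,0.04,0.1,0,1],
    [0,0,0,0.05,0.14,0,1],
    [0,0,0,0.05,0.14,0,1]
  ]
}}

```text
time: 11.0
ee_pos: [0.5012, -0.3449, 0.0697]
tool_rot: [0.175, 0.985, -0.002, 0.004]
wrist_force: [0.4, -0.8, -0.7]
width: 0.001
```

```bash
python3 -c "
from h import *
look('i')"
```

```text
i t 11.0 tcp local [-0.0362 -0.0404  0.0697] F.ey -0.59 [ 0.4 -0.8 -0.7] w 0.001
 red [285, 205, 30, 60, 1265]
 red top edge local at z.088: [-0.0302 -0.0203] [-0.03   -0.0145]
  lever_pad 0.98 [289.  235.1] [-0.0356 -0.0242]
  lever_front 0.89 [329.6 236.4] [-0.0343 -0.0021]
```

Call:
{"fn": "arm_command", "kwargs": {
  "motion": [
    [0,0,0,0.02,0.05,0,1],
    [0,0,0,0.04,0.1,0,1],
    [0,0,0,0.05,0.14,0,1],
    [0,0,0,0.05,0.14,0,1]
  ]
}}

```text
time: 11.48
ee_pos: [0.5018, -0.3433, 0.0697]
tool_rot: [0.175, 0.985, -0.002, 0.004]
wrist_force: [0.8, -0.3, -0.6]
width: 0.001
```

```bash
python3 -c "
from h import *
look('j')"
```

```text
j t 11.48 tcp local [-0.0362 -0.0387  0.0697] F.ey -0.03 [ 0.8 -0.3 -0.6] w 0.001
 red [285, 205, 30, 60, 1255]
 red top edge local at z.088: [-0.0302 -0.0186] [-0.03   -0.0127]
  lever_pad 0.61 [288.4 233.1] [-0.0368 -0.0228]
```

Call:
{"fn": "arm_command", "kwargs": {
  "motion": [
    [0,0,0,0.02,0.05,0,1],
    [0,0,0,0.04,0.1,0,1],
    [0,0,0,0.05,0.14,0,1],
    [0,0,0,0.05,0.14,0,1]
  ]
}}

```text
time: 11.97
ee_pos: [0.5023, -0.3417, 0.0697]
tool_rot: [0.175, 0.985, -0.002, 0.004]
wrist_force: [-0.3, 0.4, -0.0]
width: -0.004
```

```bash
python3 -c "
from h import *
look('k')"
```

```text
k t 11.97 tcp local [-0.0362 -0.037   0.0697] F.ey 0.24 [-0.3  0.4 -0. ] w -0.004
 red [285, 205, 30, 60, 1268]
 red top edge local at z.088: [-0.0302 -0.0169] [-0.03   -0.0111]
  lever_pad 0.72 [304.1 240.4] [-0.0323 -0.0125]
  lever_front 0.77 [330.9 235.3] [-0.035  0.002]
```

Call:
{"fn": "arm_command", "kwargs": {
  "motion": [
    [0,0,0,0.02,0.05,0,1],
    [0,0,0,0.04,0.1,0,1],
    [0,0,0,0.05,0.14,0,1],
    [0,0,0,0.05,0.14,0,1]
  ]
}}

```text
time: 12.45
ee_pos: [0.5028, -0.3402, 0.0697]
tool_rot: [0.175, 0.985, -0.002, 0.004]
wrist_force: [0.2, 0.2, -0.1]
width: 0.001
```

```bash
python3 -c "
from h import *
look('l')"
```

```text
l t 12.45 tcp local [-0.0362 -0.0354  0.0697] F.ey 0.25 [ 0.2  0.2 -0.1] w 0.001
 red [288, 205, 31, 61, 1353]
 red top edge local at z.088: [-0.0296 -0.0139] [-0.0294 -0.008 ]
  lever_front 0.9 [333.3 235.5] [-0.0348  0.005 ]
```

View pics/w_l.png

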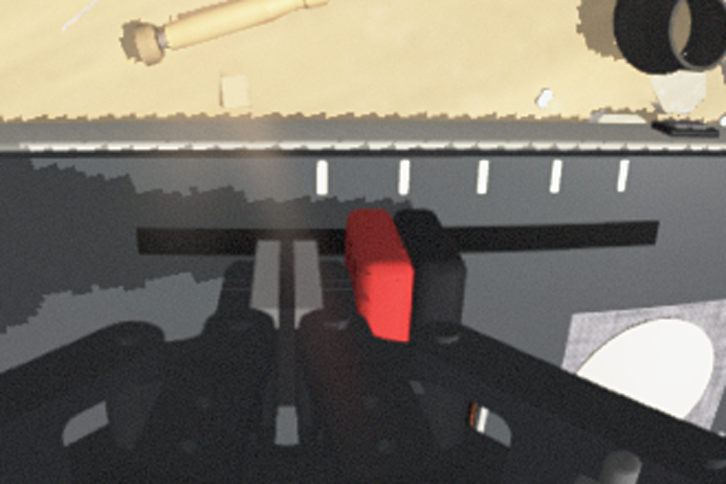

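A slight gap has opened (288 against 285 in contact). The lever is near mark 2 and seems to be dropping in. I'll hold for a second and look again.

Call:
{"fn": "arm_command", "kwargs": {
  "motion": [
    [0,0,0,0,0,0,1],
    [0,0,0,0,0,0,1],
    [0,0,0,0,0,0,1],
    [0,0,0,0,0,0,1],
    [0,0,0,0,0,0,1],
    [0,0,0,0,0,0,1],
    [0,0,0,0,0,0,1],
    [0,0,0,0,0,0,1]
  ]
}}

```text
time: 13.27
ee_pos: [0.5028, -0.3403, 0.0697]
tool_rot: [0.175, 0.985, -0.002, 0.004]
wrist_force: [-0.8, 0.0, 0.1]
width: 0.002
```

```bash
python3 -c "
from h import *
look('m')
f=cv2.imread('pics/w_m.png');k=f[395:450,460:520].reshape(-1,3);h=cv2.cvtColor(f[395:450,460:520],cv2.COLOR_BGR2HSV).reshape(-1,3);k=k[h[:,1]>140];print(len(k),k[np.argsort(-k.max(1))][:4] if len(k) else '')"
```

```text
m t 13.27 tcp local [-0.0362 -0.0355  0.0697] F.ey -0.24 [-0.8  0.   0.1] w 0.002
 red [295, 205, 32, 61, 1400]
 red top edge local at z.088: [-0.0296 -0.014 ] [-0.0294 -0.0076]
  lever_pad 0.59 [301.2 238.3] [-0.0336 -0.0127]
  lever_front 0.64 [339.4 236.1] [-0.0343  0.0083]
130 [[ 86 181 214]
 [ 84 180 214]
 [ 86 180 213]
 [ 84 178 212]]
```

Yellow shows in the window and the gap has grown, so the lever is in click 2. I'll finish the pause, then push toward click 3; by the same pattern it should drop at TCP local y ≈ -0.0135.

Call:
{"fn": "arm_command", "kwargs": {
  "motion": [
    [0,0,0,0,0,0,1],
    [0,0,0,0,0,0,1],
    [0,0,0,0.04,0.1,0,1],
    [0,0,0,0.07,0.2,0,1],
    [0,0,0,0.11,0.3,0,1],
    [0,0,0,0.15,0.4,0,1],
    [0,0,0,0.18,0.5,0,1],
    [0,0,0,0.22,0.6,0,1]
  ]
}}

```text
time: 14.08
ee_pos: [0.5049, -0.3346, 0.0697]
tool_rot: [0.175, 0.985, -0.002, 0.004]
wrist_force: [-2.0, -3.0, -0.8]
width: -0.002
```

Call:
{"fn": "arm_command", "kwargs": {
  "motion": [
    [0,0,0,0.03,0.08,0,1],
    [0,0,0,0.06,0.16,0,1],
    [0,0,0,0.09,0.24,0,1],
    [0,0,0,0.12,0.32,0,1],
    [0,0,0,0.15,0.4,0,1],
    [0,0,0,0.18,0.5,0,1],
    [0,0,0,0.22,0.6,0,1],
    [0,0,0,0.22,0.6,0,1]
  ]
}}

```text
time: 14.75
ee_pos: [0.5072, -0.3282, 0.0697]
tool_rot: [0.175, 0.985, -0.002, 0.004]
wrist_force: [-0.3, -1.5, -0.9]
width: -0.004
```

```bash
python3 -c "
from h import *
look('n')"
```

```text
n t 14.75 tcp local [-0.0362 -0.0226  0.0697] F.ey -1.53 [-0.3 -1.5 -0.9] w -0.004
 red [285, 205, 30, 60, 1262]
 red top edge local at z.088: [-0.0302 -0.0026] [-0.0301  0.0033]
  lever_pad 0.75 [286.5 237.3] [-0.0344 -0.0077]
  lever_front 0.78 [331.7 236. ] [-0.0346  0.0169]
```

Call:
{"fn": "arm_command", "kwargs": {
  "motion": [
    [0,0,0,0.03,0.08,0,1],
    [0,0,0,0.06,0.16,0,1],
    [0,0,0,0.09,0.24,0,1],
    [0,0,0,0.12,0.32,0,1],
    [0,0,0,0.15,0.4,0,1],
    [0,0,0,0.18,0.48,0,1],
    [0,0,0,0.21,0.56,0,1],
    [0,0,0,0.21,0.56,0,1]
  ]
}}

```text
time: 15.57
ee_pos: [0.5096, -0.322, 0.0697]
tool_rot: [0.175, 0.985, -0.002, 0.004]
wrist_force: [-0.2, -0.3, -0.3]
width: 0.0
```

```bash
python3 -c "
from h import *
look('o')"
```

```text
o t 15.57 tcp local [-0.0361 -0.016   0.0697] F.ey -0.38 [-0.2 -0.3 -0.3] w 0.0
 red [285, 205, 31, 60, 1280]
 red top edge local at z.088: [-0.0302  0.0041] [-0.03    0.0099]
  lever_front 0.89 [330.2 234.2] [-0.0356  0.0226]
```

Call:
{"fn": "arm_command", "kwargs": {
  "motion": [
    [0,0,0,0.02,0.05,0,1],
    [0,0,0,0.04,0.1,0,1],
    [0,0,0,0.06,0.16,0,1],
    [0,0,0,0.06,0.16,0,1]
  ]
}}

```text
time: 16.05
ee_pos: [0.5102, -0.3205, 0.0697]
tool_rot: [0.175, 0.985, -0.002, 0.004]
wrist_force: [-0.7, -0.1, -0.6]
width: 0.0
```

```bash
python3 -c "
from h import *
look('p')"
```

```text
p t 16.05 tcp local [-0.0361 -0.0144  0.0697] F.ey -0.29 [-0.7 -0.1 -0.6] w 0.0
 red [285, 205, 31, 60, 1280]
 red top edge local at z.088: [-0.0301  0.0057] [-0.0299  0.0115]
  lever_pad 0.97 [286.3 235.6] [-0.0352  0.0004]
  lever_front 0.81 [331.  236.2] [-0.0343  0.0248]
```

Still in contact. One more small step, then hold.

Call:
{"fn": "arm_command", "kwargs": {
  "motion": [
    [0,0,0,0.02,0.05,0,1],
    [0,0,0,0.04,0.1,0,1],
    [0,0,0,0.05,0.13,0,1],
    [0,0,0,0.05,0.13,0,1],
    [0,0,0,0.05,0.13,0,1],
    [0,0,0,0.05,0.13,0,1],
    [0,0,0,0.05,0.13,0,1],
    [0,0,0,0.05,0.13,0,1]
  ]
}}

```text
time: 16.87
ee_pos: [0.5106, -0.3193, 0.0697]
tool_rot: [0.175, 0.985, -0.002, 0.004]
wrist_force: [0.4, 0.3, 0.2]
width: -0.002
```

```bash
python3 -c "
from h import *
look('q')"
```

```text
q t 16.87 tcp local [-0.0361 -0.0131  0.0697] F.ey 0.44 [0.4 0.3 0.2] w -0.002
 red [294, 205, 32, 61, 1407]
 red top edge local at z.088: [-0.0294  0.0084] [-0.0292  0.0148]
  lever_pad 0.61 [300.5 230.9] [-0.0378  0.0091]
  lever_front 0.61 [340.3 237.5] [-0.0333  0.0314]
```

The lever jumped into click 3 (22.4 mm beyond click 2). I'll pause, back straight off, then lift.

Call:
{"fn": "arm_command", "kwargs": {
  "motion": [
    [0,0,0,0,0,0,1],
    [0,0,0,0,0,0,1],
    [0,0,0,0,0,0,1],
    [0,0,0,0,0,0,1],
    [0,0,0,0,0,0,1],
    [0,0,0,0,0,0,1],
    [0,0,0,0,0,0,1],
    [0,0,0,0,0,0,1]
  ]
}}

```text
time: 17.68
ee_pos: [0.5106, -0.3193, 0.0697]
tool_rot: [0.175, 0.985, -0.002, 0.004]
wrist_force: [-0.3, 0.4, -0.4]
width: -0.0
```

Call:
{"fn": "arm_command", "kwargs": {
  "motion": [
    [0,0,0,-0.3,-0.9,0,1],
    [0,0,0,-0.7,-1.9,0,1],
    [0,0,0,-1.4,-3.8,0,1],
    [0,0,0,-1.7,-4.7,0,1],
    [0,0,0,-1.7,-4.7,3,1],
    [0,0,0,-1.7,-4.7,7,1],
    [0,0,0,-1.7,-4.7,11,1],
    [0,0,0,-1.7,-4.7,15,1]
  ]
}}

```text
time: 18.35
ee_pos: [0.4929, -0.3668, 0.2212]
tool_rot: [0.176, 0.984, -0.002, 0.004]
wrist_force: [0.3, -0.6, 0.2]
width: 0.002
```

Call:
{"fn": "arm_command", "kwargs": {
  "motion": [
    [0,0,0,-3,-3,0,1],
    [0,0,0,-6,-6,0,1],
    [0,0,0,-10,-8,0,1],
    [0,0,0,-13,-10,0,1],
    [0,0,0,-13,-10,0,1],
    [0,0,0,-13,-10,0,1],
    [0,0,0,-13,-10,0,1],
    [0,0,0,-13,-10,0,1]
  ]
}}

```text
time: 19.02
ee_pos: [0.3636, -0.4664, 0.2212]
tool_rot: [0.175, 0.985, -0.001, 0.004]
wrist_force: [0.1, -0.9, -0.2]
width: 0.001
```

```bash
python3 - <<'E'
from h import *
st=bot.sense();print(st['time'],st['ee_pos'],np.round(st['joint_vel'],3))
S={c:eyes.snapshot(c) for c in('wrist','top','scene')}
I={c:s['frame'][:,:,::-1] for c,s in S.items()}
for q,z in dict(lens=.05,black_loupe=0,brass_driver=0,toggle_clamp=0).items():
    print(q,[np.round(at_z(S[c],r[0]['at'],z)[:2],3).tolist() for c in('top','scene') if (r:=nets.tip_of(c,q))])
cv2.imwrite('pics/end.png',np.hstack([cv2.resize(I['scene'][140:310,190:330],(400,486)),cv2.resize(I['top'][100:270,180:320],(400,486))]))
E
```

```text
19.0167 [ 0.36361324 -0.46640839  0.22120702] [ 0.016  0.001  0.002 -0.003 -0.    -0.002]
lens [[0.534, -0.318], [0.588, -0.25]]
black_loupe [[0.485, -0.195], [0.495, -0.2]]
brass_driver [[0.442, -0.329], [0.45, -0.328]]
toggle_clamp [[0.516, -0.503], [0.507, -0.501]]
```

View pics/end.png

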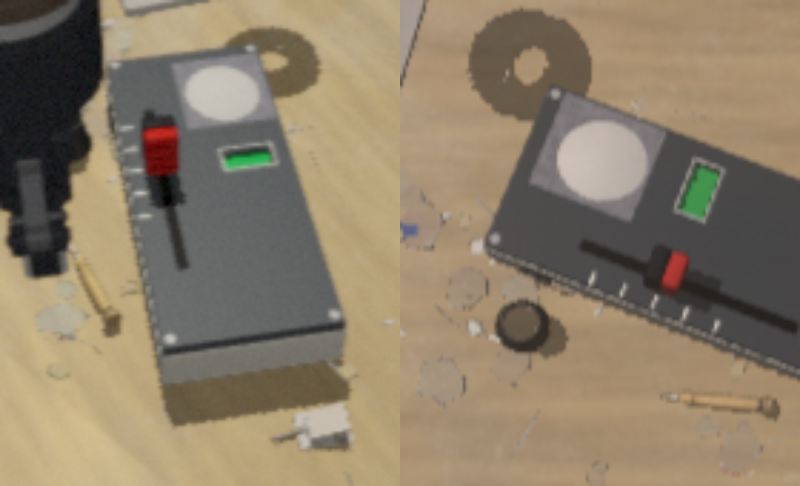

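Green fills the window, the lever is at the third mark, everything else lies where it was, and the hand is clear. Handing in.

```bash
python3 -c "
from plant import bot
print(bot.hand_in())"
```

```text
the job is handed in; nothing more can be done
None
```

The lever is in the third click with the green filter in the window, and I handed the job in at about 19 s of the 64 s allowed. I pushed only on the red back face with the shut fingertips. It went from the plain run into click 1 (orange), click 2 (yellow) and click 3 (green).

- **Pauses:** about 1 s each in clicks 1 and 2, and close to 1 s in click 3 before backing straight off and lifting clear.
- **Force:** the highest reading was about 5.5 N, taken at the ends of the moves.
- **Final pictures:** green fills the window in both the scene and top views, and the lever stands at the third mark. By the wrist camera it moved 22.4 mm from click 2 to click 3, against 22 mm expected.
- **Things around it:** the loupe, screwdriver and clamp read within about 1 cm of their first positions.
- **A check that disagreed:** the network's top-view point for the lens came out at the window, about 9 cm off. Its scene-view point matched the start, and the picture shows the lens still on its felt pad, so I took the top-view point as a false detection.
- **Unexpected:** the lever stayed against the finger past the crests and only sprang ahead about 2–3 mm short of each click.

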